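# Put the washed one-cup drip filter back together on the scale

## Task

The steel one-cup drip filter has been washed; put it back together on its cup, ready for the next brew. First stand the black cup upright in the middle of the scale's round pad, then seat the filter chamber squarely on the cup's mouth, then lower the perforated press to the bottom of the chamber, and last put the lid on so that it sits flat on the chamber's rim. Leave the salt shaker, the vitamin bottle, the kitchen timer and the matchbox where they are.

Things in the scene. Friction and masses are not known exactly. Their poses are not given: they have to be found in the camera images.
- scale_pad (a point): Coffee scale, black, 125 x 125 mm and 22 mm high, immovable, with a round dark rubber pad (84 mm across, thin grey ring near its edge) and a green-lit display near one edge. This point is the centre of the pad's top, 22 mm above the worktop; x points away from the display, towards the far edge, z up. The pad's centre is 12 mm along x from the scale's centre.
- cup: Black cup with one ear, hollow, 71.5 mm high; mouth 74 mm across outside, 68 inside, base about 50; wall 2 to 4 mm (up to 8 mm towards -50 degrees from its x). Origin on the underside, the cup's axis at y = +6.5 mm; z up. Ear: towards -125 degrees from its x, out to 54 mm from the axis, 18 to 64 mm high. Pinch the wall (it then hangs a little tilted) or the ear from above; 0.2 kg.
- cup_mouth (a point): Centre of the cup's mouth: on the cup's axis, 71.5 mm above its underside. Axes as cup.
- chamber: Filter chamber: open steel pot, 58 mm high. Origin: centre of the underside; z up. A foot 43 mm across (z 0 to 8 mm) hangs in the cup's mouth; a flange 95 mm across (underside z 8, top 10.5) lies on the cup's rim, its flat tab reaches 63 mm out along x. Wall 56 mm across outside, 51 inside, up to the rim at z = 58: grip it across from above. Inner floor at z = 10.5 mm. 0.12 kg.
- press: Press: perforated steel disc 44 mm across and 5 mm thick on a thin stem (6 mm) with a steel knob, 60 mm high in all. Origin: centre of the disc's underside; z up. Knob 14 mm across, from 44 to 60 mm height (straight from 47 to 57). Standing in the chamber its origin is 10.5 mm above the chamber's and the knob rises 12.5 mm above the rim. 0.06 kg.
- lid: Lid: steel dome with a black knob, 47 mm high. Origin: centre of the underside; z up. A lip 45 mm across (z 0 to 5 mm) drops into the chamber, a flange 64 mm across (underside at 5 mm) rests on the chamber's rim: seated, its origin is 53 mm above the chamber's. The dome is hollow and clears the press's knob. Black knob 17 mm across, z 33 to 47 mm (straight from 36 to 44). 0.06 kg.
- salt: Bystander: salt shaker, glass with grey top, 44 mm across, 90 mm high, standing. Origin: centre of the underside. (A wall cabinet hangs over the worktop beyond x = 0.6 m, 0.48 m up: keep the wrist clear of it.)
- vitamins: Bystander: white vitamin bottle, 35 mm across, 70 mm high, standing. Origin: centre of the underside.
- timer: Bystander: kitchen timer, red base and white dial, 63 mm across, 46 mm high. Origin: centre of the underside.
- matches: Bystander: matchbox, 36 x 53 x 15 mm, lying flat. Origin: centre of the underside.

How it is judged (in metres and radians):
On the way, in this order (a step that is already met when the one before it is completed fails the run):
1. the cup stands upright in the middle of the scale's pad (horizontal distance between cup_mouth and scale_pad below 0.015 m and z of cup_mouth in the frame of scale_pad between 0.0685 and 0.0745 m and angle between cup's own z axis and vertical below 0.06 rad), for 0.2 s.
2. the filter chamber is seated on the cup, which stands on the pad (all of step 1 and horizontal distance between chamber and cup_mouth below 0.01 m and z of chamber in the frame of cup_mouth between -0.0105 and -0.0055 m and angle between chamber's own z axis and vertical below 0.06 rad), for 0.2 s.
3. the press stands on the floor of the seated chamber (all of step 2 and horizontal distance between press and chamber below 0.006 m and z of press in the frame of chamber between 0.008 and 0.0135 m and angle between press's own z axis and vertical below 0.09 rad), for 0.2 s.
At the end, for the whole second after the job is handed in: Cup upright on the pad, axis within 15 mm of its centre; chamber flat on the cup, within 10 mm of its axis; press on the chamber floor; lid flat on the chamber's rim (press and lid within 6 mm of its axis); all released and at rest (all of step 3 and horizontal distance between lid and chamber below 0.006 m and z of lid in the frame of chamber between 0.05 and 0.056 m and angle between lid's own z axis and vertical below 0.07 rad and linear speed of each of cup, chamber, press, lid below 0.02 m/s); the robot touches nothing.
It fails at once if a bystander is moved by more than 20 mm (distance of any of salt, vitamins, timer, matches from where it was at the start of the episode above 0.02 m).
It also fails if it takes over 115 s, if anything falls off the work surface, if the arm or the gripper's body presses on something with over 40 N, if the wrist force passes 120 N, or if a joint passes its speed limit or range.

## Robot

A 6-joint arm with a two-finger parallel gripper is mounted at the origin on a cart in front of the work surface, level with it; the furniture and walls round the work are solid. World frame = base frame: x ahead of the robot, y to its left, z up, the work surface at z = 0. Lengths are in m, angles in degrees, forces in N, time in s.
With the tool pointing down it reaches from about 0.4 to 0.825 m from the base axis. Payload 7 kg.
Tool frame: the origin (TCP) lies on the centre line of the jaws, within the pads' length; the fingertips stand 19 mm ahead of it and the grasp point (between the pads) is the TCP (r.tip_extent is the distance from the TCP to the fingertips, in m); z points along the fingers, y is the line along which they close (so a half turn about z gives the same grasp; the last joint's range is limited). The gripper opens to 88 mm and grips with 3 to 60 N. Pads are 19 mm wide; open, the fingers measure 130 mm over their backs; the gripper's body (78 mm by 193 mm) begins 47 mm behind the grasp point.
Start: joints at [-56.259, 20.546, 0.682, 0, -70.136, -16.507], TCP at [0.2, -0.645, 0.22] pointing down, gripper open.
Joint ranges: [-176.03, 176.03], [-82.01, 121.73], [-58.28, 71.71], [-173.87, 95.51], [-174.79, -0.11], [-173.66, 173.66]. Speed limits (degrees/s): [136.94, 136.94, 172.46, 180, 180, 180].

## Interface

Orientations are given as [roll, pitch, yaw] about the fixed x, y, z axes, in that order (R = Rz(yaw) Ry(pitch) Rx(roll)).
In Python, from plant import r gives the robot as it stands. The module is installed in compiled form; this text tells all that it offers.
- The arm moves only by the tool jog_arm, never from a script. Its argument "deltas" is a list that holds one entry, the list of rows, each a list of 5 numbers: the opening, from -1 (shut) to 1 (fully open), then the shift along the world's x, y, z in cm, then the turn about the world's z in rad. In form: [[[claw, dx, dy, dz, turn], ...]]. A call has 1 to 8 rows; each row shifts and turns the commanded pose from where the row before left it; what a row does not reach is not made up. A row lasts 1/8 s, in which the tool goes at most 62.5 mm and 10.7 degrees, less where a joint would pass 70% of its speed; a pose out of reach is approached as far as the arm can. A call with a gripper value outside its range is refused whole. The fingers move at their own pace and stop on an object; "force" is the grip in N (left out, the last holds). Time passes only in rows, so rows that do not move let the fingers close. It gives the time, the measured TCP pose, the force, the opening and the grip force at its end, in the units of the state.
- r.get_state(): the state, without advancing time (a new reading comes with each control period).
- r.capture(name): name is "scene" or "top" or "wrist"; returns the picture (420x560x3 uint8, blue, green, red); there is no depth.
- r.camera_info(name): a dict with "fx", "fy", "cx", "cy" (pixels), "view" (4x4, takes a point from world to camera coordinates). Camera axes: x right, y up, looking along -z (the intrinsics and any distortion apply to the point x, -y, -z); pixel columns grow to the right and rows downward; lengths in m; the calibration is good to about 2 mm. A picture is of the moment at which its call begins: read the wrist's pose just before it. camera_info takes no time and is no camera call; for the wrist camera it gives the pose at the moment of the call.
- r.close_job(): hands the job in; it is judged then, once.
The state is a dict: "time_s": time; "joints": joint angles; "qd": joint speeds; "joint_torque": joint torques, N m; "tcp_pos": TCP position; "eef_rot": TCP orientation; "contact_force": force on the tool from outside, world axes, zero at the start; "moment": the same for the moment, N m; "gripper_width": finger opening in m; "gripper_force": force on a finger pad.
Only numpy, scipy, OpenCV 4.12 (cv2) and the standard library are available. Lean on these libraries where they do the work, as an engineer would, in place of code of your own. Each camera call takes 0.05 s, during which the arm holds its last target. There are 200 camera calls.

## Working session

There is one attempt and no reset: what is moved stays moved. The work goes in short steps, Python scripts to look and compute and a tool call to move; the robot and the scene stay as the last step left them, time stands still between calls to the robot, and variables do not carry over. Pictures are saved under pics/ and viewed, at most 14 in all, crops included, and the job is handed in when it is done.

Besides the shell and the picture viewer there is one more tool, called after "Request:" by a JSON object that holds its "api" and its "payload". jog_arm: Moves the arm, as the interface text tells. Its arguments: {"type":"object","properties":{"deltas":{"type":"array"},"force":{"type":"number"}},"required":["deltas"]}

```bash
mkdir -p pics; cat > h.py <<'E'
import numpy as np, cv2
from plant import r
def ray(info,u,v):
    V=np.array(info["view"]);R=V[:3,:3];t=V[:3,3]
    d=np.array([(u-info["cx"])/info["fx"],-(v-info["cy"])/info["fy"],-1.0])
    return -R.T@t, R.T@d
def onz(info,u,v,z):
    o,d=ray(info,u,v); return o+d*(z-o[2])/d[2]
def proj(info,p):
    V=np.array(info["view"]);c=V[:3,:3]@np.array(p)+V[:3,3]
    return info["cx"]+info["fx"]*c[0]/-c[2], info["cy"]-info["fy"]*c[1]/-c[2]
E
python3 - <<'E'
from h import *
for n in("scene","top"):
    cv2.imwrite(f"pics/{n}0.png",cv2.resize(r.capture(n),(800,600),interpolation=cv2.INTER_CUBIC)); i=r.camera_info(n); print(n,i)
print(r.get_state())
E
```

```text
scene {'fx': 540.3285858872995, 'fy': 540.3285858872995, 'cx': 278.2360093443293, 'cy': 205.97129457529564, 'view': array([[-0.88485899, -0.46583871, -0.00434297,  0.42754013],
       [ 0.26069446, -0.5028713 ,  0.82411095, -0.20790105],
       [-0.38608674,  0.72808979,  0.56641177, -1.0005444 ],
       [ 0.        ,  0.        ,  0.        ,  1.        ]])}
top {'fx': 381.59758686840496, 'fy': 381.59758686840496, 'cx': 281.99312413210924, 'cy': 208.1951769538131, 'view': array([[ 0.00250108, -0.99943645,  0.03347423, -0.01434249],
       [ 0.98818185,  0.00760063,  0.15309755, -0.4940972 ],
       [-0.1532657 ,  0.03269572,  0.98764397, -0.89654858],
       [ 0.        ,  0.        ,  0.        ,  1.        ]])}
{'time_s': 0.1, 'joints': array([-5.62589637e+01,  2.05893031e+01,  6.39521601e-01, -1.68720183e-02,
       -7.01371265e+01, -1.65077660e+01]), 'qd': array([-0.01057525, -0.11656741,  0.14934339,  0.05608037,  0.14260583,
       -0.00023947]), 'joint_torque': array([-1.43507634e-03, -5.84161806e+01,  2.93752187e+01,  7.01548889e+00,
        1.02209556e-02, -3.28755220e-05]), 'tcp_pos': array([ 0.19982145, -0.64427502,  0.21880064]), 'eef_rot': array([ 1.79912167e+02, -9.48884682e-03, -1.62772467e+02]), 'contact_force': array([-0.53665375,  0.22867482, -0.76746392]), 'moment': array([-0.04382384,  0.00990646, -0.0065948 ]), 'gripper_force': 0.0, 'gripper_width': 0.08762743746775321}
```

View pics/scene0.png

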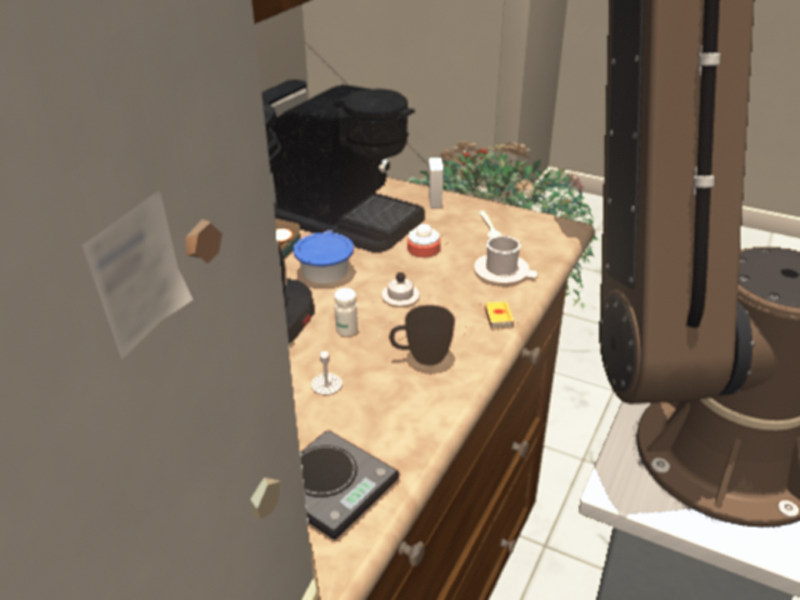

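View pics/top0.png

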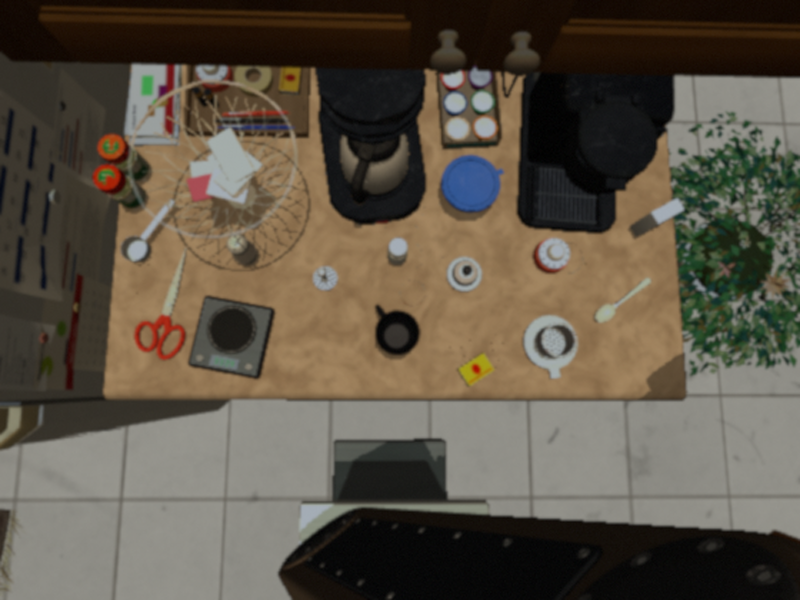

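The top view (800 px wide) shows the scale at (231,335) with its display towards the robot, the cup at (397,332) with its ear to the upper left, and the press at (325,278). The lid is at (465,272), the chamber at (550,341) with its tab towards the robot, salt at (237,243), vitamins at (398,248), timer at (552,254) and matches at (477,369). All the parts stand upright.

```bash
python3 - <<'E'
from h import *
i=r.camera_info("top")
for n,u,v,z in [("pad",231,329,.022),("cupmouth",397,332,.0715),("eartip",379,310,.05),("press disc",325,278,.005),("lidknob",466,270,.047),("lidflange",465,273,.006),("chamber rim",553,340,.058),("flange",550,342,.0105),("tabtip",555,374,.0105),("salt",237,241,.09),("vit",398,243,.07),("timer",553,252,.04),("match",477,369,.015),("scaleTL",206,297,.022),("TR",273,305,.022),("BR",258,377,.022),("BL",190,367,.022),("front edge",400,398,0)]:
    print(n,onz(i,u*.7,v*.7,z).round(4))
w=r.camera_info("wrist");s=r.get_state();V=np.array(w["view"]);T=s["tcp_pos"]
from scipy.spatial.transform import Rotation as Ro
Rt=Ro.from_euler("xyz",s["eef_rot"],degrees=True).as_matrix()
c=-V[:3,:3].T@V[:3,3];print("cam in tool",Rt.T@(c-T),"axes",(Rt.T@V[:3,:3].T).round(3),w["fx"],w["cx"],w["cy"])
E
```

```text
pad [0.4397 0.2818 0.022 ]
cupmouth [ 0.4317 -0.0013  0.0715]
eartip [0.4706 0.0287 0.05  ]
press disc [0.5332 0.1256 0.005 ]
lidknob [ 0.5413 -0.12    0.047 ]
lidflange [ 0.5444 -0.1244  0.006 ]
chamber rim [ 0.4209 -0.2628  0.058 ]
flange [ 0.4211 -0.2721  0.0105]
tabtip [ 0.3653 -0.2787  0.0105]
salt [0.577  0.2603 0.09  ]
vit [ 0.5818 -0.0024  0.07  ]
timer [ 0.5764 -0.2746  0.04  ]
match [ 0.3734 -0.1413  0.015 ]
scaleTL [0.4948 0.3272 0.022 ]
TR [0.4817 0.212  0.022 ]
BR [0.3586 0.2325 0.022 ]
BL [0.375  0.3471 0.022 ]
front edge [ 0.3234 -0.0086  0.    ]
cam in tool [ 0.0686605  -0.00041392 -0.16504221] axes [[-0.     0.967  0.254]
 [ 1.     0.001 -0.001]
 [-0.001  0.254 -0.967]] 372.58056692043976 273.43896514671616 207.4671722730379
```

Request:
{"api": "jog_arm", "payload": {"deltas": [[[1, 2.75, 4.75, 0, 0.045], [1, 2.75, 4.75, 0, 0.045], [1, 2.75, 4.75, 0, 0.045], [1, 2.75, 4.75, 0, 0.045], [1, 2.75, 4.75, 0, 0.045], [1, 2.75, 4.75, 0, 0.045], [1, 2.75, 4.75, 0, 0.045], [1, 2.75, 4.75, 0, 0.045]]], "force": 20}}

```text
time_s: 1.1
tcp_pos: [0.4204, -0.263, 0.2196]
eef_rot: [180.0, 0.0, -142.1]
contact_force: [0.9, -0.4, 0.2]
gripper_width: 0.0873
gripper_force: 0.0
```

```bash
cat >> h.py <<'E'
def snap(tag):
    s=r.get_state(); i=r.camera_info("wrist"); im=r.capture("wrist")
    cv2.imwrite(f"pics/{tag}.png",im); np.save(f"pics/{tag}.npy",i,allow_pickle=True)
    print(s["time_s"],s["tcp_pos"].round(4),s["eef_rot"].round(2)); return i,im
E
python3 -c "
from h import *
snap('ch1')"
```

```text
1.1 [ 0.4204 -0.263   0.2196] [ 1.8000e+02  1.0000e-02 -1.4206e+02]
```

Request:
{"api": "jog_arm", "payload": {"deltas": [[[1, 0.1, 4.5, 0, 0], [1, 0.2, 4.5, 0, 0], [1, 0.2, 4.5, 0, 0], [1, 0.2, 4.5, 0, 0], [1, 0.2, 4.5, 0, 0], [1, 0.1, 4, 0, 0], [1, 0, 0, 0, 0]]]}}

```text
time_s: 2.02
tcp_pos: [0.4299, 0.0023, 0.2196]
eef_rot: [180.0, 0.0, -141.9]
contact_force: [1.1, -0.0, -0.1]
gripper_width: 0.0878
gripper_force: 0.0
```

```bash
python3 -c "
from h import *
_,a=snap('cup1')
cv2.imwrite('pics/pair1.png',cv2.resize(np.hstack([cv2.imread('pics/ch1.png'),a]),(800,300)))"
```

```text
2.025 [0.4299 0.0023 0.2196] [ 1.7999e+02  1.0000e-02 -1.4195e+02]
```

View pics/pair1.png

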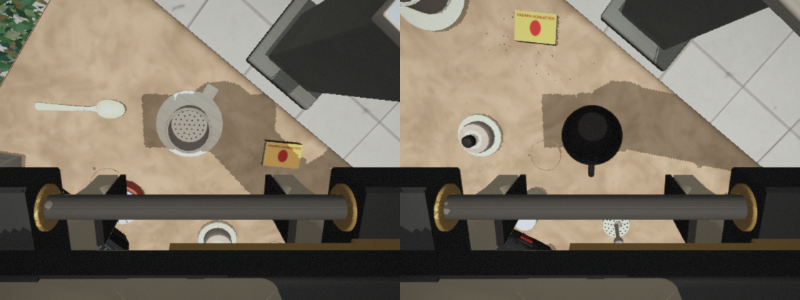

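The left crop shows the chamber at (189,123) with its tab to the upper right. The right crop shows the cup mouth at (592,135) with the ear pointing down, and the lid at (480,137). The spots are clear enough to fit ellipses.

```bash
cat >> h.py <<'E'
def blob(mask,u,v,k):
    mask=cv2.morphologyEx(mask.astype(np.uint8)*255,cv2.MORPH_OPEN,cv2.getStructuringElement(cv2.MORPH_ELLIPSE,(k,k)))
    cs,_=cv2.findContours(mask,cv2.RETR_EXTERNAL,cv2.CHAIN_APPROX_NONE)
    c=min(cs,key=lambda c:-cv2.pointPolygonTest(c,(u,v),True)); return cv2.convexHull(c)[:,0,:]
def circ(i,pts,z):
    P=np.array([onz(i,u,v,z)[:2] for u,v in pts])
    A=np.c_[2*P,np.ones(len(P))]; x=np.linalg.lstsq(A,(P**2).sum(1),rcond=None)[0]
    R=np.sqrt(x[2]+x[:2]@x[:2]); e=np.hypot(*(P-x[:2]).T)-R
    return x[:2].round(4),"R",round(R,4),"res",e.std().round(4)
def load(t): return np.load(f"pics/{t}.npy",allow_pickle=True).item(),cv2.imread(f"pics/{t}.png")
E
python3 - <<'E'
from h import *
i,im=load("cup1"); hsv=cv2.cvtColor(im,cv2.COLOR_BGR2HSV)
p=blob(hsv[...,2]<55,269,189,21); print("cup",circ(i,p,.0715))
p=blob(hsv[...,2]<55,269,189,1); print("tip px",p[p[:,1].argmax()], onz(i,*p[p[:,1].argmax()],.055))
p=blob(hsv[...,1]<60,112,189,15); print("lid flange",circ(i,p,.0065))
p=blob((hsv[...,2]<50),96,197,3); print("lid knob",circ(i,p,.045), cv2.minEnclosingCircle(p))
i,im=load("ch1"); hsv=cv2.cvtColor(im,cv2.COLOR_BGR2HSV)
p=blob(hsv[...,1]<60,265,172,31); print("flange",circ(i,p,.0105))
for u,v in [(265,130),(265,175),(200,170),(269,160)]: print(hsv[v,u])
cv2.imwrite("pics/crop1.png",cv2.resize(im[100:230,190:330],None,fx=4,fy=4))
E
```

```text
cup (array([ 0.4308, -0.0023]), 'R', np.float64(0.0361), 'res', np.float64(0.0002))
tip px [269 246] [0.47591791 0.03312133 0.055     ]
lid flange (array([ 0.5429, -0.1229]), 'R', np.float64(0.0321), 'res', np.float64(0.0002))
lid knob (array([ 0.5391, -0.1209]), 'R', np.float64(0.0073), 'res', np.float64(0.0003)) ((97.46154022216797, 196.84616088867188), 8.171712875366211)
flange (array([ 0.421 , -0.2732]), 'R', np.float64(0.048), 'res', np.float64(0.0008))
[101  10 212]
[ 23  31 107]
[ 17  76 137]
[ 24  21 169]
```

View pics/crop1.png

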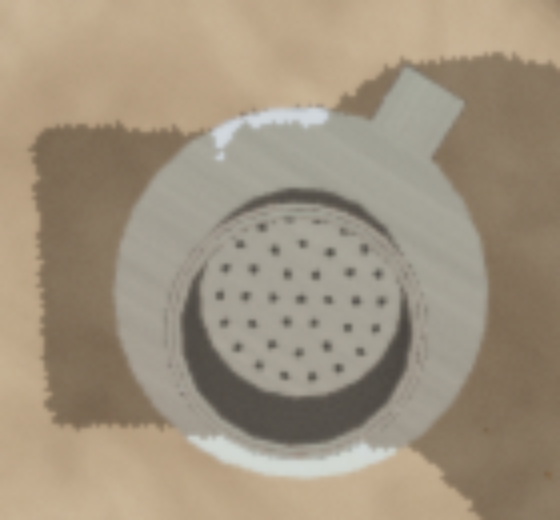

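Request:
{"api": "jog_arm", "payload": {"deltas": [[[1, 0.09, -0.46, -3, 0], [1, 0, 0, -4, 0], [1, 0, 0, -4, 0], [1, 0, 0, -3.5, 0], [1, 0, 0, -1.9, 0], [1, 0, 0, 0, 0], [-1, 0, 0, 0, 0], [-1, 0, 0, 0, 0]]], "force": 20}}

```text
time_s: 3.08
tcp_pos: [0.4315, -0.0042, 0.0566]
eef_rot: [-180.0, 0.1, -142.2]
contact_force: [-0.4, 1.2, 1.1]
gripper_width: 0.073
gripper_force: 0.7
```

Request:
{"api": "jog_arm", "payload": {"deltas": [[[-1, 0, 0, 0, 0], [-1, 0, 0, 0, 0], [-1, 0, 0, 1, 0], [-1, 0, 0, 1, 0], [-1, 0, 0, 0, 0]]], "force": 25}}

```text
time_s: 3.7
tcp_pos: [0.4315, -0.004, 0.0767]
eef_rot: [-180.0, 0.1, -142.1]
contact_force: [-0.8, 0.1, -2.2]
gripper_width: 0.0713
gripper_force: 25.0
```

Request:
{"api": "jog_arm", "payload": {"deltas": [[[-1, 0, 0, 4, 0], [-1, 0, 1.5, 4, 0], [-1, 0, 4, 1, 0], [-1, 0.1, 4, 0, 0], [-1, 0.1, 4, 0, 0], [-1, 0.1, 3, 0, 0], [-1, 0, 2, 0, 0], [-1, 0, 0, 0, 0]]]}}

```text
time_s: 4.7
tcp_pos: [0.4337, 0.1815, 0.1653]
eef_rot: [-180.0, -0.0, -142.1]
contact_force: [0.5, -1.0, -2.0]
gripper_width: 0.0716
gripper_force: 25.0
```

```bash
python3 -c "
from h import *
i,a=snap('pad1'); t=r.capture('top'); cv2.imwrite('pics/top1.png',t)
cv2.imwrite('pics/pair2.png',np.hstack([cv2.resize(a,(400,300)),cv2.resize(t[170:290,100:260],(400,300))]))"
```

```text
4.7 [0.4337 0.1815 0.1653] [-1.8000e+02 -4.0000e-02 -1.4206e+02]
```

View pics/pair2.png

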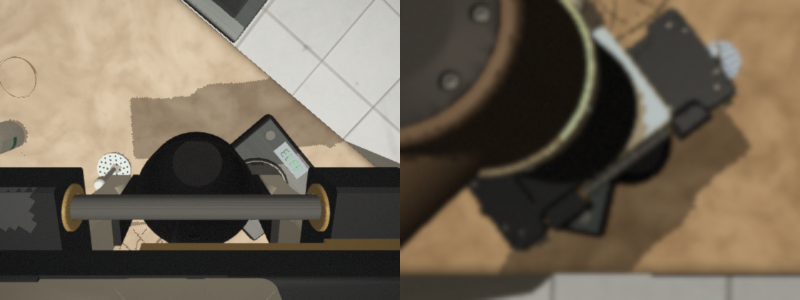

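The cup hangs level between the fingers (wrist view (195,180)) and hides the pad, so I'll measure the pad in the first top image.

```bash
python3 - <<'E'
from h import *
im=cv2.imread("pics/top0.png");i=r.camera_info("top");hsv=cv2.cvtColor(im,cv2.COLOR_BGR2HSV)
p=blob(hsv[...,1]<70,231,345,9);b=cv2.boxPoints(cv2.minAreaRect(p));w=np.array([onz(i,u*.7,v*.7,.022)[:2] for u,v in b]);print(w.round(4),"centre",w.mean(0).round(4), np.linalg.norm(np.diff(w,axis=0),axis=1))
p=blob(hsv[...,2]<48,231,329,9);print("pad",circ(i,p*.7,.022))
E
```

```text
[[0.3801 0.3497]
 [0.4981 0.3336]
 [0.4745 0.2125]
 [0.357  0.231 ]] centre [0.4274 0.2817] [0.11909289 0.12338649 0.11902341]
pad (array([0.4396, 0.2817]), 'R', np.float64(0.036), 'res', np.float64(0.0007))
```

Request:
{"api": "jog_arm", "payload": {"deltas": [[[-1, 0.15, 3, 0, 0], [-1, 0.2, 4, 0, 0], [-1, 0.2, 2.9, 0, 0], [-1, 0, 0, -3, 0], [-1, 0, 0, -3, 0], [-1, 0, 0, -1, 0], [-1, 0, 0, 0, 0]]]}}

```text
time_s: 5.68
tcp_pos: [0.4395, 0.2793, 0.0955]
eef_rot: [-180.0, -0.1, -142.2]
contact_force: [0.8, 0.4, -1.6]
gripper_width: 0.0713
gripper_force: 25.0
```

Request:
{"api": "jog_arm", "payload": {"deltas": [[[-1, 0, 0.1, -1, 0], [-1, 0, 0, -0.5, 0], [-1, 0, 0, -0.15, 0], [-1, 0, 0, 0, 0]]]}}

```text
time_s: 6.18
tcp_pos: [0.4394, 0.2808, 0.0793]
eef_rot: [-180.0, 0.0, -142.1]
contact_force: [0.2, 1.0, -2.8]
gripper_width: 0.0715
gripper_force: 25.0
```

Request:
{"api": "jog_arm", "payload": {"deltas": [[[-1, 0, 0, -0.1, 0], [-1, 0, 0, -0.1, 0], [-1, 0, 0, 0, 0]]]}}

```text
time_s: 6.55
tcp_pos: [0.4402, 0.2815, 0.0786]
eef_rot: [-180.0, 0.1, -142.1]
contact_force: [-2.3, -0.0, 8.7]
gripper_width: 0.0714
gripper_force: 25.0
```

Request:
{"api": "jog_arm", "payload": {"deltas": [[[1, 0, 0, 0.1, 0], [1, 0, 0, 0, 0], [1, 0, 0, 0, 0], [1, 0, 0, 3, 0], [1, 0, 0, 5, 0], [1, 0, 0, 6, 0], [1, 0, 0, 0, 0], [1, 0, 0, 0, 0]]]}}

```text
time_s: 7.55
tcp_pos: [0.439, 0.2806, 0.2179]
eef_rot: [180.0, -0.0, -142.2]
contact_force: [0.3, -0.8, -0.5]
gripper_width: 0.0875
gripper_force: 0.0
```

```bash
python3 - <<'E'
from h import *
i,im=snap("cup2"); hsv=cv2.cvtColor(im,cv2.COLOR_BGR2HSV)
u,v=proj(i,[.44,.281,.0935]); print(u,v)
p=blob(hsv[...,2]<40,u,v,21); print("cup",circ(i,p,.0935))
cv2.imwrite("pics/cup2v.png",im)
E
```

```text
7.55 [0.439  0.2806 0.2179] [ 179.97   -0.   -142.15]
272.9878852794223 199.95827971958326
cup (array([0.4394, 0.2828]), 'R', np.float64(0.0356), 'res', np.float64(0.0008))
```

View pics/cup2v.png

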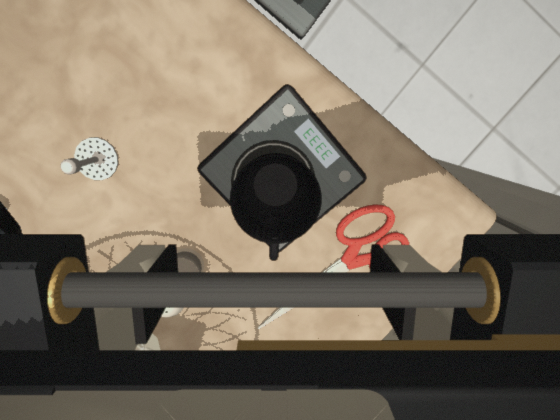

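The cup stands on the scale at (275,195) with the pad's ring visible just above it. The scale's corners are at (288,85), (199,168) and (365,178), and the press disc is at (96,159).

```bash
python3 - <<'E'
from h import *
i,im=load("cup2"); hsv=cv2.cvtColor(im,cv2.COLOR_BGR2HSV)
A,B,C=[onz(i,u,v,.022)[:2] for u,v in((288,85),(199,168),(365,178))]
ctr=(B+C)/2; print("centre",ctr, np.linalg.norm(A-B),np.linalg.norm(A-C),"pad",ctr+.012*(B-A)/np.linalg.norm(B-A))
p=blob((hsv[...,1]<60),100,165,25); print("press",circ(i,p,.004))
p=blob((hsv[...,1]<45)&(hsv[...,2]>60),69,167,9); print("knob",circ(i,p,.055),cv2.minEnclosingCircle(p))
print(onz(i,69,166,.054),onz(i,96,159,.005))
E
```

```text
centre [0.42660487 0.2821893 ] 0.11537967492207606 0.11573682459859745 pad [0.43841028 0.28003705]
press (array([0.5341, 0.1252]), 'R', np.float64(0.0225), 'res', np.float64(0.0005))
knob (array([0.5186, 0.1366]), 'R', np.float64(0.0228), 'res', np.float64(0.003)) ((89.0, 161.5), 28.74466323852539)
[0.53386254 0.12504046 0.054     ] [0.53304898 0.12621125 0.005     ]
```

Request:
{"api": "jog_arm", "payload": {"deltas": [[[1, -0.2, -4, 0, 0], [1, -0.2, -5.5, 0, 0], [1, -0.2, -5.5, 0, 0], [1, -0.2, -5.5, 0, 0], [1, -0.2, -5.5, 0, 0], [1, -0.2, -5.5, 0, 0], [1, -0.2, -5.5, 0, 0], [1, -0.2, -5.5, 0, 0]]]}}

```text
time_s: 8.6
tcp_pos: [0.4223, -0.146, 0.2169]
eef_rot: [179.9, -0.1, -142.1]
contact_force: [1.5, -0.6, 0.2]
gripper_width: 0.0875
gripper_force: 0.0
```

Request:
{"api": "jog_arm", "payload": {"deltas": [[[1, -0.2, -5.5, 0, 0], [1, 0, -4.5, 0, 0], [1, 0, -2.9, 0, 0], [1, 0, 0, 0, 0]]]}}

```text
time_s: 9.1
tcp_pos: [0.4202, -0.2747, 0.2161]
eef_rot: [179.8, -0.2, -142.3]
contact_force: [-0.5, 0.7, -0.2]
gripper_width: 0.0875
gripper_force: 0.0
```

```bash
python3 - <<'E'
from h import *
i,im=snap("ch2"); hsv=cv2.cvtColor(im,cv2.COLOR_BGR2HSV)
u,v=proj(i,[.421,-.273,.0105])
p=blob(hsv[...,1]<60,u,v,31); print("flange",circ(i,p,.0105))
E
```

```text
9.1 [ 0.4202 -0.2747  0.2161] [ 1.7982e+02 -1.5000e-01 -1.4231e+02]
flange (array([ 0.4212, -0.2731]), 'R', np.float64(0.0479), 'res', np.float64(0.0007))
```

Request:
{"api": "jog_arm", "payload": {"deltas": [[[1, 0.05, 0.05, -4, 0], [1, 0, 0, -5, 0], [1, 0, 0, -4.5, 0], [1, 0, 0, -3, 0], [1, 0, 0, -1, 0], [1, 0, 0, 0, 0], [1, 0, 0, 0, 0]]]}}

```text
time_s: 10.02
tcp_pos: [0.4228, -0.2728, 0.0443]
eef_rot: [-179.9, 0.1, -142.1]
contact_force: [1.1, 0.0, 0.9]
gripper_width: 0.0876
gripper_force: 0.0
```

Request:
{"api": "jog_arm", "payload": {"deltas": [[[1, -0.15, 0, -0.4, 0], [-1, 0, 0, 0, 0], [-1, 0, 0, 0, 0], [-1, 0, 0, 0, 0], [-1, 0, 0, 0, 0], [-1, 0, 0, 0, 0]]], "force": 20}}

```text
time_s: 10.78
tcp_pos: [0.4206, -0.2729, 0.0393]
eef_rot: [-180.0, 0.0, -142.1]
contact_force: [-0.4, -0.6, 2.0]
gripper_width: 0.0559
gripper_force: 20.0
```

Request:
{"api": "jog_arm", "payload": {"deltas": [[[-1, 0, 0, 0, 0], [-1, 0, 0, 1.5, 0], [-1, 0, 0, 4, 0], [-1, 0, 0, 4.5, 0], [-1, 0, 0, 4, 0], [-1, 0, 0, 2, 0], [-1, 0, 0, 0, 0]]]}}

```text
time_s: 11.65
tcp_pos: [0.421, -0.2729, 0.2015]
eef_rot: [-179.8, 0.1, -142.1]
contact_force: [-0.3, 0.2, -0.9]
gripper_width: 0.0557
gripper_force: 20.0
```

Request:
{"api": "jog_arm", "payload": {"deltas": [[[-1, 0.1, 3, 0, 0], [-1, 0.2, 5, 0, 0], [-1, 0.2, 5.5, 0, 0], [-1, 0.2, 5.5, 0, 0], [-1, 0.2, 5.5, 0, 0], [-1, 0.2, 5.5, 0, 0], [-1, 0.2, 5.5, 0, 0], [-1, 0.2, 5.5, 0, 0]]]}}

```text
time_s: 12.65
tcp_pos: [0.4343, 0.1387, 0.1985]
eef_rot: [180.0, -0.1, -142.1]
contact_force: [1.5, -0.6, -0.6]
gripper_width: 0.0558
gripper_force: 20.0
```

Request:
{"api": "jog_arm", "payload": {"deltas": [[[-1, 0.2, 5.5, 0, 0], [-1, 0.1, 4.5, 0, 0], [-1, 0, 3, 0, 0], [-1, 0, 1.6, 0, 0], [-1, 0, 0, 0, 0], [-1, 0, 0, 0, 0]]]}}

```text
time_s: 13.4
tcp_pos: [0.4381, 0.2822, 0.1988]
eef_rot: [-180.0, -0.1, -142.2]
contact_force: [0.5, 0.3, -0.7]
gripper_width: 0.0557
gripper_force: 20.0
```

Request:
{"api": "jog_arm", "payload": {"deltas": [[[-1, 0.1, 0.05, -2.5, 0], [-1, 0, 0, -2.5, 0], [-1, 0, 0, -1.2, 0], [-1, 0, 0, 0, 0], [-1, 0, 0, 0, 0]]]}}

```text
time_s: 14.02
tcp_pos: [0.4399, 0.2839, 0.1381]
eef_rot: [180.0, 0.1, -142.1]
contact_force: [0.6, -0.2, -1.3]
gripper_width: 0.0559
gripper_force: 20.0
```

Request:
{"api": "jog_arm", "payload": {"deltas": [[[-1, 0, -0.1, -0.6, 0], [-1, 0, 0, -0.4, 0], [-1, 0, 0, -0.15, 0], [-1, 0, 0, 0, 0], [-1, 0, 0, 0, 0]]]}}

```text
time_s: 14.65
tcp_pos: [0.4394, 0.2828, 0.1258]
eef_rot: [-180.0, 0.0, -142.1]
contact_force: [-0.2, 0.0, 0.2]
gripper_width: 0.0558
gripper_force: 20.0
```

Request:
{"api": "jog_arm", "payload": {"deltas": [[[-1, 0, 0, -0.1, 0], [-1, 0, 0, -0.05, 0], [-1, 0, 0, 0, 0]]]}}

```text
time_s: 15.02
tcp_pos: [0.4397, 0.2832, 0.1247]
eef_rot: [180.0, 0.1, -142.1]
contact_force: [-0.5, 0.6, 3.7]
gripper_width: 0.0557
gripper_force: 20.0
```

Request:
{"api": "jog_arm", "payload": {"deltas": [[[1, 0, 0, 0, 0], [1, 0, 0, 0, 0], [1, 0, 0, 0, 0], [1, 0, 0, 3, 0], [1, 0, 0, 5, 0], [1, 0, 0, 4, 0], [1, 0, 0, 0, 0], [1, 0, 0, 0, 0]]]}}

```text
time_s: 16.02
tcp_pos: [0.4389, 0.2824, 0.2435]
eef_rot: [180.0, -0.0, -142.2]
contact_force: [-0.1, 1.0, -0.7]
gripper_width: 0.0876
gripper_force: 0.0
```

```bash
python3 - <<'E'
from h import *
i,im=snap("ch3"); hsv=cv2.cvtColor(im,cv2.COLOR_BGR2HSV)
u,v=proj(i,[.44,.283,.096]);print(u,v)
p=blob((hsv[...,1]<60)&(hsv[...,2]>70),u,v,31); print("flange",circ(i,p,.096))
cv2.imwrite("pics/ch3v.png",im)
E
```

```text
16.025 [0.4389 0.2824 0.2435] [ 1.7998e+02 -4.0000e-02 -1.4215e+02]
273.0766232763858 193.9539620189484
flange (array([0.4267, 0.2752]), 'R', np.float64(0.0592), 'res', np.float64(0.0043))
```

View pics/ch3v.png

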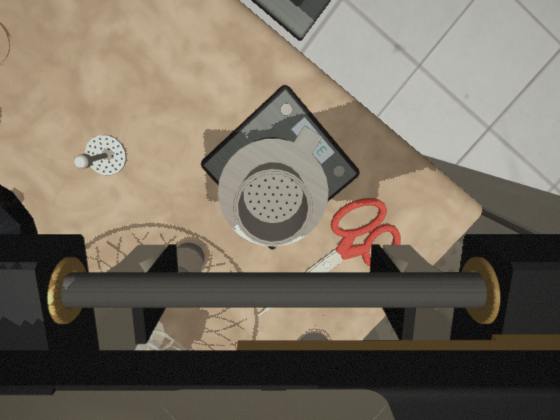

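The chamber sits on the cup with its flange centred near (273,193), flange edges at columns 218 and 328, and the tab over the display. I'll refine its centre with a tighter mask.

```bash
python3 - <<'E'
from h import *
i,im=load("ch3"); hsv=cv2.cvtColor(im,cv2.COLOR_BGR2HSV)
for t in (100,120,135):
    p=blob((hsv[...,1]<60)&(hsv[...,2]>t),235,193,15); print(t,circ(i,p,.096))
print("manual",circ(i,[(218,193),(328,193),(273,138),(273,248)],.096))
p=blob((hsv[...,1]<60)&(hsv[...,2]>60),106,155,25); print("press",circ(i,p,.004))
E
```

```text
100 (array([0.4296, 0.2787]), 'R', np.float64(0.0505), 'res', np.float64(0.0047))
120 (array([0.4303, 0.2798]), 'R', np.float64(0.0501), 'res', np.float64(0.0047))
135 (array([0.4313, 0.2801]), 'R', np.float64(0.0499), 'res', np.float64(0.0043))
manual (array([0.4409, 0.2836]), 'R', np.float64(0.0478), 'res', np.float64(0.0006))
press (array([0.5338, 0.1253]), 'R', np.float64(0.0222), 'res', np.float64(0.0003))
```

```bash
python3 - <<'E'
from h import *
i=r.camera_info("top")
for z in (0,.1,.2,.3,.4,.5): print(z,[onz(i,u*.7,v*.7,z)[:2].round(3) for u,v in((213,158),(213,240),(298,158),(240,268),(308,205))])
E
```

```text
0 [array([0.757, 0.337]), array([0.602, 0.328]), array([0.759, 0.181]), array([0.551, 0.278]), array([0.669, 0.16 ])]
0.1 [array([0.714, 0.303]), array([0.576, 0.296]), array([0.717, 0.164]), array([0.53 , 0.251]), array([0.636, 0.146])]
0.2 [array([0.672, 0.27 ]), array([0.55 , 0.264]), array([0.674, 0.148]), array([0.509, 0.224]), array([0.603, 0.131])]
0.3 [array([0.63 , 0.237]), array([0.523, 0.231]), array([0.632, 0.131]), array([0.489, 0.197]), array([0.57 , 0.116])]
0.4 [array([0.588, 0.204]), array([0.497, 0.199]), array([0.589, 0.114]), array([0.468, 0.17 ]), array([0.537, 0.101])]
0.5 [array([0.546, 0.171]), array([0.471, 0.167]), array([0.547, 0.097]), array([0.447, 0.143]), array([0.504, 0.087])]
```

Request:
{"api": "jog_arm", "payload": {"deltas": [[[1, 0, -4, 0, 0], [1, 1, -5, 0, 0], [1, 2.5, -4.3, 0, 0], [1, 3, -2.4, 0, 0], [1, 3, 0, -1.5, 0], [1, 0, 0, -3, 0], [1, 0, 0, 0, 0], [1, 0, 0, 0, 0]]]}}

```text
time_s: 17.08
tcp_pos: [0.5344, 0.1257, 0.1995]
eef_rot: [-180.0, -0.0, -142.1]
contact_force: [0.4, 0.6, 0.6]
gripper_width: 0.0875
gripper_force: 0.0
```

```bash
python3 - <<'E'
from h import *
i,im=snap("pr1"); hsv=cv2.cvtColor(im,cv2.COLOR_BGR2HSV)
u,v=proj(i,[.534,.1253,.005]);a=proj(i,[.534,.1253,.06]);print(u,v,a)
p=blob((hsv[...,1]<60)&(hsv[...,2]>60),u,v,25); print("press",circ(i,p,.004))
cv2.imwrite("pics/pr1v.png",im)
E
```

```text
17.075 [0.5344 0.1257 0.1995] [-1.7997e+02 -4.0000e-02 -1.4211e+02]
273.3184357038955 181.75807905198732 (np.float64(273.33884029351645), np.float64(194.01856663924056))
press (array([0.5336, 0.1255]), 'R', np.float64(0.0219), 'res', np.float64(0.0001))
```

View pics/pr1v.png

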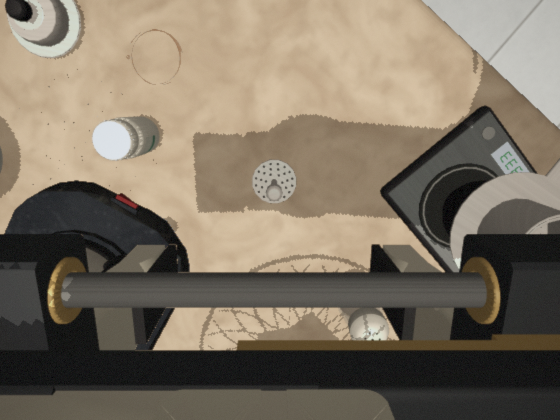

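The press disc is at (274,182) with its knob at (274,190). The coffee maker's front, with a red switch at (125,201), is nearby at lower left, so I'll check that clearance by triangulation.

```bash
python3 - <<'E'
from h import *
i,im=load("pr1"); t=r.camera_info("top"); T=cv2.imread("pics/top0.png")
h=cv2.cvtColor(T,cv2.COLOR_BGR2HSV);m=((h[...,0]<8)|(h[...,0]>172))&(h[...,1]>120);m[:200]=0;m[240:]=0;m[:,:320]=0;m[:,430:]=0
ys,xs=np.where(m);print(len(xs),xs.mean(),ys.mean())
for z in(0,.03,.05,.08,.1): print(z,onz(i,125,201,z)[:2],onz(t,xs.mean()*.7,ys.mean()*.7,z)[:2], "front-most",onz(i,45,181,z)[:2],onz(i,187,262,z)[:2])
E
```

```text
26 382.46153846153845 220.65384615384616
0 [0.64190133 0.02008013] [0.64147921 0.02444932] front-most [ 0.67322833 -0.05350974] [0.65809858 0.10680266]
0.03 [0.62860147 0.02529118] [0.63241317 0.02427102] front-most [ 0.65735045 -0.04224267] [0.64346579 0.10487697]
0.05 [0.6197349  0.02876522] [0.62636915 0.02415216] front-most [ 0.64676519 -0.0347313 ] [0.63371059 0.10359318]
0.08 [0.60643504 0.03397628] [0.61730311 0.02397386] front-most [ 0.63088731 -0.02346423] [0.6190778  0.10166749]
0.1 [0.59756847 0.03745032] [0.61125908 0.02385499] front-most [ 0.62030205 -0.01595285] [0.6093226  0.10038369]
```

Request:
{"api": "jog_arm", "payload": {"deltas": [[[1, -0.05, 0, -2, -0.12], [1, 0, 0, -4, -0.12], [1, 0, 0, -3.5, -0.11], [1, 0, 0, -2, 0], [1, 0, 0, -0.8, 0], [1, 0, 0, 0, 0], [1, 0, 0, 0, 0]]]}}

```text
time_s: 18.0
tcp_pos: [0.5346, 0.1262, 0.0775]
eef_rot: [180.0, 0.1, -162.2]
contact_force: [-0.2, 1.5, -0.0]
gripper_width: 0.0877
gripper_force: 0.0
```

Request:
{"api": "jog_arm", "payload": {"deltas": [[[1, -0.1, -0.1, -0.75, 0], [1, 0, 0, 0, 0], [-1, 0, 0, 0, 0], [-1, 0, 0, 0, 0], [-1, 0, 0, 0, 0], [-1, 0, 0, 0, 0], [-1, 0, 0, 0, 0], [-1, 0, 0, 0, 0]]], "force": 15}}

```text
time_s: 19.0
tcp_pos: [0.5329, 0.1247, 0.0687]
eef_rot: [180.0, -0.0, -162.2]
contact_force: [-0.1, 0.1, -0.7]
gripper_width: 0.0333
gripper_force: 0.0
```

Request:
{"api": "jog_arm", "payload": {"deltas": [[[-1, 0, 0, 0, 0], [-1, 0, 0, 0, 0]]]}}

```text
time_s: 19.25
tcp_pos: [0.5329, 0.1247, 0.0687]
eef_rot: [180.0, 0.0, -162.2]
contact_force: [0.2, -0.1, -0.6]
gripper_width: 0.0133
gripper_force: 0.0
```

Request:
{"api": "jog_arm", "payload": {"deltas": [[[-1, 0, 0, 0, 0], [-1, 0, 0, 0, 0]]]}}

```text
time_s: 19.5
tcp_pos: [0.5329, 0.1247, 0.0687]
eef_rot: [-180.0, -0.0, -162.2]
contact_force: [-0.1, 0.1, 1.5]
gripper_width: 0.0006
gripper_force: 0.0
```

Request:
{"api": "jog_arm", "payload": {"deltas": [[[-1, 0, 0, 3, 0], [1, 0, 0, 5, 0], [1, 0, 0, 4, 0], [1, 0, 0, 0, 0], [1, 0, 0, 0, 0], [1, 0, 0, 0, 0], [1, 0, 0, 0, 0]]]}}

```text
time_s: 20.38
tcp_pos: [0.5325, 0.1245, 0.1876]
eef_rot: [-180.0, -0.1, -162.2]
contact_force: [-0.3, -0.4, -0.7]
gripper_width: 0.055
gripper_force: 0.0
```

```bash
python3 - <<'E'
from h import *
i,im=snap("pr2"); cv2.imwrite("pics/pr2v.png",im)
E
```

```text
20.375 [0.5325 0.1245 0.1876] [-1.7998e+02 -1.0000e-01 -1.6220e+02]
```

View pics/pr2v.png

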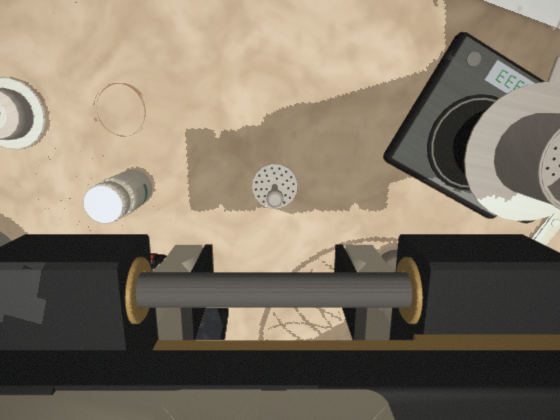

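The press still stands at (274,186), unmoved, so the fingers closed above or beside the knob. I'll check the finger extent and the press position.

```bash
python3 - <<'E'
from h import *
print(r.tip_extent)
i,im=load("pr2"); hsv=cv2.cvtColor(im,cv2.COLOR_BGR2HSV)
p=blob((hsv[...,1]<60)&(hsv[...,2]>60),274,184,25); print("press",circ(i,p,.004))
print([onz(i,274,199,z).round(4) for z in (.048,.052,.055)],proj(i,[.534,.1253,.06]))
E
```

```text
0.019
press (array([0.5338, 0.1254]), 'R', np.float64(0.0221), 'res', np.float64(0.0002))
[array([0.5358, 0.1258, 0.048 ]), array([0.5349, 0.1255, 0.052 ]), array([0.5342, 0.1253, 0.055 ])] (np.float64(274.13044207529396), np.float64(200.1518146189251))
```

Request:
{"api": "jog_arm", "payload": {"deltas": [[[0, 0.05, 0.05, -3, 0], [0, 0, 0, -4, 0], [0, 0, 0, -3, 0], [0, 0, 0, -1.5, 0], [0, 0, 0, 0, 0], [0, 0, 0, 0, 0]]]}}

```text
time_s: 21.18
tcp_pos: [0.5342, 0.1256, 0.0747]
eef_rot: [180.0, 0.1, -162.2]
contact_force: [0.5, -0.4, 0.4]
gripper_width: 0.0437
gripper_force: 0.0
```

Request:
{"api": "jog_arm", "payload": {"deltas": [[[0, 0, 0, -0.9, 0], [0, 0, 0, -0.2, 0], [-1, 0, 0, 0, 0], [-1, 0, 0, 0, 0], [-1, 0, 0, 0, 0], [-1, 0, 0, 0, 0], [-1, 0, 0, 0, 0]]]}}

```text
time_s: 22.05
tcp_pos: [0.5334, 0.1253, 0.0627]
eef_rot: [180.0, 0.0, -162.2]
contact_force: [0.4, -0.3, -0.2]
gripper_width: 0.0018
gripper_force: 0.0
```

```bash
python3 - <<'E'
from h import *
i,im=snap("pr3"); s=r.capture("scene"); print(r.get_state()["gripper_width"]); c=r.camera_info("scene")
u,v=map(int,proj(c,[.534,.1253,.05])); print(u,v, proj(c,[.534,.1253,.0]), proj(c,[.534,.1253,.06]))
a=cv2.resize(s[v-50:v+50,u-50:u+50],(400,400),interpolation=cv2.INTER_CUBIC)
cv2.imwrite("pics/pr3v.png",np.hstack([cv2.resize(im[120:400,140:420],(400,400)),a]))
E
```

```text
22.05 [0.5334 0.1253 0.0627] [ 1.8000e+02  1.0000e-02 -1.6219e+02]
0.00032894157951125964
226 250 (np.float64(228.17724295798902), np.float64(269.76530688833935)) (np.float64(226.47402560555395), np.float64(247.06589564549392))
```

View pics/pr3v.png

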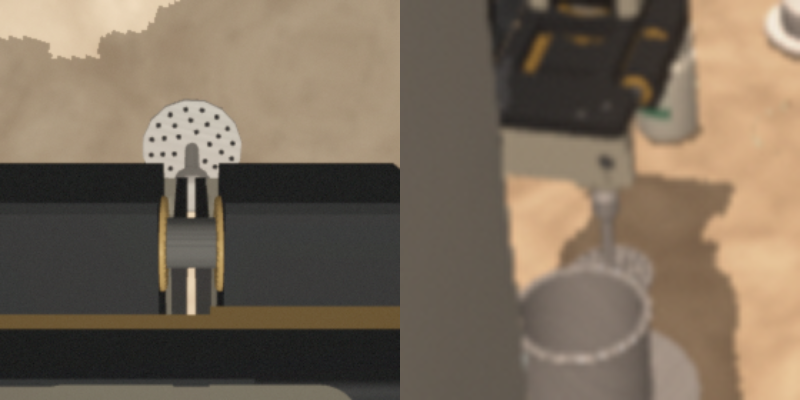

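The scene crop (right) shows the closed fingertips ending just above the knob, which is still at about (605,205) on an upright stem. The tips therefore end higher than the nominal 19 mm implies. I'll probe down on the knob gently with the fingers shut.

Request:
{"api": "jog_arm", "payload": {"deltas": [[[-1, 0, 0, -0.15, 0], [-1, 0, 0, 0, 0]]]}}

```text
time_s: 22.4
tcp_pos: [0.5332, 0.1251, 0.061]
eef_rot: [-180.0, -0.0, -162.2]
contact_force: [-0.0, 0.1, -1.1]
gripper_width: 0.0002
gripper_force: 0.0
```

Request:
{"api": "jog_arm", "payload": {"deltas": [[[-1, 0, 0, -0.15, 0], [-1, 0, 0, 0, 0]]]}}

```text
time_s: 22.65
tcp_pos: [0.5333, 0.1252, 0.0595]
eef_rot: [-180.0, -0.0, -162.2]
contact_force: [-0.2, -0.5, -0.3]
gripper_width: 0.0005
gripper_force: 0.0
```

Request:
{"api": "jog_arm", "payload": {"deltas": [[[-1, 0, 0, -0.15, 0], [-1, 0, 0, -0.1, 0], [-1, 0, 0, 0, 0]]]}}

```text
time_s: 23.02
tcp_pos: [0.5333, 0.1252, 0.057]
eef_rot: [-180.0, -0.0, -162.2]
contact_force: [-0.9, 0.2, 0.2]
gripper_width: 0.0
gripper_force: 0.0
```

Request:
{"api": "jog_arm", "payload": {"deltas": [[[-1, 0, 0, -0.15, 0], [-1, 0, 0, -0.1, 0], [-1, 0, 0, 0, 0]]]}}

```text
time_s: 23.4
tcp_pos: [0.5333, 0.1252, 0.0545]
eef_rot: [-180.0, -0.0, -162.2]
contact_force: [0.4, -0.2, 0.0]
gripper_width: 0.0004
gripper_force: 0.0
```

```bash
python3 - <<'E'
from h import *
i,im=load("pr3")
f=lambda p:tuple(((np.array(proj(i,p))-[140,120])/.7).round())
for n,p in [("disc",[.5338,.1254,.005]),("stem20",[.5338,.1254,.02]),("knob44",[.5338,.1254,.044]),("knob60",[.5338,.1254,.06]),("tcp",[.5334,.1253,.0627]),("tip",[.5334,.1253,.0437]),("disc near edge",[.5338-.021,.1254-.007,.005])]: print(n,f(p))
i2,im2=snap("pr4")
g=im2[120:400,200:350]
cv2.imwrite("pics/pr4v.png",np.hstack([cv2.resize(g,(321,600)),cv2.resize(im[120:400,200:350],(321,600))]))
print([((np.array(proj(i2,p))-[200,120])*2.143).round() for p in([.5338,.1254,.06],[.5338,.1254,.044],[.5333,.1252,.0545],[.5333,.1252,.0355])])
E
```

```text
disc (np.float64(191.0), np.float64(149.0))
stem20 (np.float64(191.0), np.float64(159.0))
knob44 (np.float64(191.0), np.float64(180.0))
knob60 (np.float64(192.0), np.float64(197.0))
tcp (np.float64(192.0), np.float64(199.0))
tip (np.float64(192.0), np.float64(179.0))
disc near edge (np.float64(191.0), np.float64(99.0))
23.4 [0.5333 0.1252 0.0545] [-1.8000e+02 -1.0000e-02 -1.6219e+02]
[array([159., 310.]), array([159., 283.]), array([159., 298.]), array([159., 268.])]
```

View pics/pr4v.png

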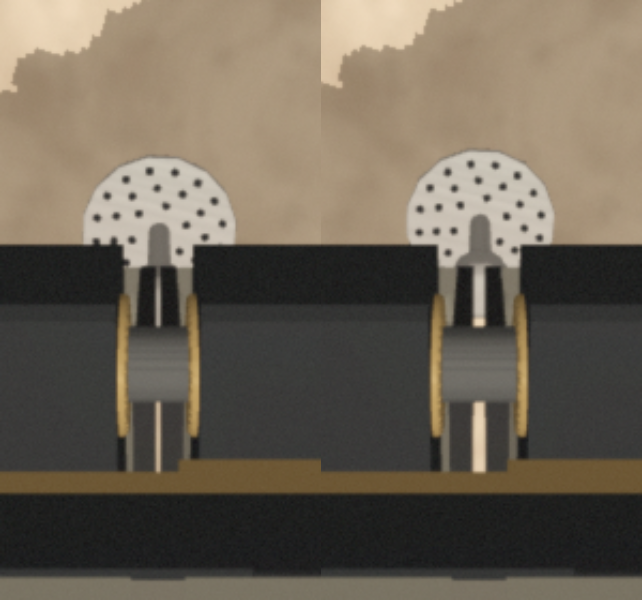

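Request:
{"api": "jog_arm", "payload": {"deltas": [[[-1, 0, 0, -0.15, 0], [-1, 0, 0, -0.15, 0], [-1, 0, 0, 0, 0]]]}}

```text
time_s: 23.82
tcp_pos: [0.5342, 0.1255, 0.0533]
eef_rot: [-180.0, 0.1, -162.1]
contact_force: [-3.3, -1.2, 13.4]
gripper_width: 0.0005
gripper_force: 6.9
```

Contact came at TCP z≈0.0535 with the knob top at 0.060, so when shut the tips sit about 6 mm behind the TCP. I'll re-grip with the TCP lower.

Request:
{"api": "jog_arm", "payload": {"deltas": [[[-1, 0, 0, 1.5, 0], [0, 0, 0, 0, 0], [0, 0, 0, 0, 0], [0, 0, 0, 0, 0], [0, 0, 0, 0, 0], [0, 0, 0, -1.2, 0], [0, 0, 0, -1, 0], [0, 0, 0, 0, 0]]]}}

```text
time_s: 24.82
tcp_pos: [0.5325, 0.1247, 0.0432]
eef_rot: [-180.0, -0.1, -162.2]
contact_force: [-0.2, -0.0, -0.1]
gripper_width: 0.0437
gripper_force: 0.0
```

Request:
{"api": "jog_arm", "payload": {"deltas": [[[-1, 0, 0, 0, 0], [-1, 0, 0, 0, 0], [-1, 0, 0, 0, 0], [-1, 0, 0, 0, 0], [-1, 0, 0, 0, 0], [-1, 0, 0, 0, 0]]]}}

```text
time_s: 25.58
tcp_pos: [0.5335, 0.1253, 0.0449]
eef_rot: [180.0, 0.0, -162.2]
contact_force: [0.5, 1.0, 2.3]
gripper_width: 0.0124
gripper_force: 15.0
```

Request:
{"api": "jog_arm", "payload": {"deltas": [[[-0.4, 0, 0, 0, 0], [-0.4, 0, 0, -0.5, 0], [-0.4, 0, 0, 0, 0], [-1, 0, 0, 0, 0], [-1, 0, 0, 0, 0], [-1, 0, 0, 0, 0], [-1, 0, 0, 0, 0]]]}}

```text
time_s: 26.45
tcp_pos: [0.5333, 0.1252, 0.0396]
eef_rot: [180.0, -0.0, -162.2]
contact_force: [-0.4, -0.1, -0.0]
gripper_width: 0.013
gripper_force: 15.0
```

Request:
{"api": "jog_arm", "payload": {"deltas": [[[-1, 0, 0, 1, 0], [-1, 0, 0, 3, 0], [-1, 0, 0, 4, 0], [-1, 0, 0, 4, 0], [-1, 0, 0, 3, 0], [-1, 0, 0, 1, 0], [-1, 0, 0, 0, 0]]], "force": 20}}

```text
time_s: 27.32
tcp_pos: [0.5333, 0.1253, 0.2001]
eef_rot: [180.0, 0.1, -162.2]
contact_force: [0.5, 0.1, -1.5]
gripper_width: 0.0126
gripper_force: 20.0
```

```bash
python3 - <<'E'
from h import *
i,im=snap("pr5"); hsv=cv2.cvtColor(im,cv2.COLOR_BGR2HSV)
T=r.get_state(); print(T["gripper_width"],T["gripper_force"])
c=T["tcp_pos"]-[0,0,.0356]
u,v=proj(i,c);print(u,v, "table pos empty?",proj(i,[.5338,.1254,.004]))
p=blob((hsv[...,1]<40)&(hsv[...,2]>100),u,v-15,15); print(circ(i,p,c[2]), (cv2.boundingRect(p)))
cv2.imwrite("pics/pr5v.png",im[130:290,180:380])
E
```

```text
27.325 [0.5333 0.1253 0.2001] [ 1.7997e+02  6.0000e-02 -1.6220e+02]
0.01245196011554707 19.999914748768788
273.763539770757 233.33482805473886 table pos empty? (np.float64(273.4243368225783), np.float64(182.1670820080157))
(array([0.5419, 0.1283]), 'R', np.float64(0.0136), 'res', np.float64(0.0021)) (260, 223, 28, 50)
```

View pics/pr5v.png

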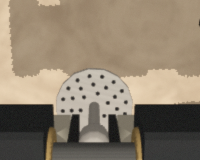

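The lifted press hangs upright in the fingers, disc arc at crop (94,68) on top with edges at columns 55 and 133. I'll work out the disc centre relative to the TCP.

```bash
python3 - <<'E'
from h import *
i,im=load("pr5"); hsv=cv2.cvtColor(im,cv2.COLOR_BGR2HSV)
m=((hsv[...,1]<45)&(hsv[...,2]>120)).astype(np.uint8)*255
m[233:]=0;m[:190]=0;m[:,:225]=0;m[:,:][:,325:]=0
m=cv2.morphologyEx(m,cv2.MORPH_CLOSE,np.ones((7,7)))
cs,_=cv2.findContours(m,cv2.RETR_EXTERNAL,cv2.CHAIN_APPROX_NONE);p=cv2.convexHull(max(cs,key=cv2.contourArea))[:,0]
p=p[p[:,1]<231]
z=.2001-.0396+.004
print(cv2.boundingRect(p),circ(i,p,z),"tcp .5333 .1253",circ(i,p,z-.004))
E
```

```text
(237, 198, 72, 28) (array([0.5332, 0.1251]), 'R', np.float64(0.0213), 'res', np.float64(0.0001)) tcp .5333 .1253 (array([0.5345, 0.1256]), 'R', np.float64(0.0217), 'res', np.float64(0.0001))
```

Request:
{"api": "jog_arm", "payload": {"deltas": [[[-1, -3, 0, 0.5, 0], [-1, -3, 2.5, 0, 0], [-1, -2.3, 4, 0, 0], [-1, -1, 4.5, 0, 0], [-1, 0, 3.2, 0, 0], [-1, 0, 1.6, 0, 0], [-1, 0, 0, 0, 0], [-1, 0, 0, 0, 0]]]}}

```text
time_s: 28.38
tcp_pos: [0.4401, 0.2822, 0.204]
eef_rot: [-180.0, -0.1, -162.2]
contact_force: [-0.1, -0.5, -0.3]
gripper_width: 0.0126
gripper_force: 20.0
```

```bash
python3 - <<'E'
from h import *
i,im=snap("pr6"); hsv=cv2.cvtColor(im,cv2.COLOR_BGR2HSV)
u,v=proj(i,[.4402,.2834,.096]); R=abs(proj(i,[.4402,.2834,.096])[0]-proj(i,[.4402-.3*.0475,.2834+.95*.0475,.096])[0]); print(u,v,R)
cv2.circle(im,(int(u),int(v)),int(R),(0,0,255),1)
cv2.imwrite("pics/pr6v.png",im[100:320,140:420])
E
```

```text
28.375 [0.4401 0.2822 0.204 ] [-1.7996e+02 -7.0000e-02 -1.6222e+02]
275.30796906135856 204.41631092613457 62.58927538062113
```

View pics/pr6v.png

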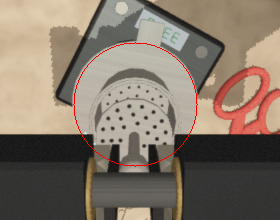

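The circle I drew at the estimated chamber centre matches the flange outline, with the press disc above the opening. Next I lower it in stages.

Request:
{"api": "jog_arm", "payload": {"deltas": [[[-1, 0, 0.1, -1.2, 0], [-1, 0, 0, -1, 0], [-1, 0, 0, -1, 0], [-1, 0, 0, -0.6, 0], [-1, 0, 0, 0, 0]]]}}

```text
time_s: 29.05
tcp_pos: [0.4402, 0.284, 0.1661]
eef_rot: [-180.0, -0.0, -162.2]
contact_force: [-0.2, 0.3, -0.6]
gripper_width: 0.0127
gripper_force: 20.0
```

Request:
{"api": "jog_arm", "payload": {"deltas": [[[-1, 0, -0.05, -1, 0], [-1, 0, 0, -0.9, 0], [-1, 0, 0, -0.4, 0], [-1, 0, 0, 0, 0]]]}}

```text
time_s: 29.55
tcp_pos: [0.4403, 0.2836, 0.1433]
eef_rot: [-180.0, -0.0, -162.2]
contact_force: [-0.9, -0.7, -1.4]
gripper_width: 0.0127
gripper_force: 20.0
```

Request:
{"api": "jog_arm", "payload": {"deltas": [[[-1, 0, 0, -0.2, 0], [-1, 0, 0, -0.2, 0], [-1, 0, 0, 0, 0]]]}}

```text
time_s: 29.92
tcp_pos: [0.4403, 0.2837, 0.1396]
eef_rot: [-180.0, -0.0, -162.2]
contact_force: [0.5, 1.0, -0.3]
gripper_width: 0.0125
gripper_force: 20.0
```

Request:
{"api": "jog_arm", "payload": {"deltas": [[[-1, 0, 0, -0.15, 0], [-1, 0, 0, -0.1, 0], [-1, 0, 0, 0, 0]]]}}

```text
time_s: 30.3
tcp_pos: [0.4403, 0.2837, 0.1371]
eef_rot: [-180.0, -0.0, -162.2]
contact_force: [0.6, -0.3, -0.4]
gripper_width: 0.0124
gripper_force: 20.0
```

Request:
{"api": "jog_arm", "payload": {"deltas": [[[-0.55, 0, 0, 0.05, 0], [-0.55, 0, 0, 0.1, 0], [-0.55, 0, 0, 0.5, 0], [-0.55, 0, 0, 2, 0], [-0.3, 0, 0, 4, 0], [0, 0, 0, 5, 0], [0, 0, 0, 0, 0], [0, 0, 0, 0, 0]]]}}

```text
time_s: 31.3
tcp_pos: [0.4401, 0.2836, 0.2538]
eef_rot: [180.0, 0.0, -162.2]
contact_force: [0.2, -1.1, -0.7]
gripper_width: 0.0426
gripper_force: 0.0
```

```bash
python3 - <<'E'
from h import *
i,im=snap("pr7"); T=r.get_state(); print(T["gripper_width"])
for p in([.4402,.2834,.156],[.4402,.2834,.1435],[.4402,.2834,.101]): print(proj(i,p))
cv2.imwrite("pics/pr7v.png",cv2.resize(im[100:320,160:400],None,fx=2.5,fy=2.5))
E
```

```text
31.3 [0.4401 0.2836 0.2538] [ 1.7996e+02  2.0000e-02 -1.6220e+02]
0.04359332246553815
(np.float64(273.2888937551247), np.float64(207.06549920880562))
(np.float64(273.27059871102125), np.float64(202.91481720438523))
(np.float64(273.2185830017225), np.float64(191.11377057599594))
```

View pics/pr7v.png

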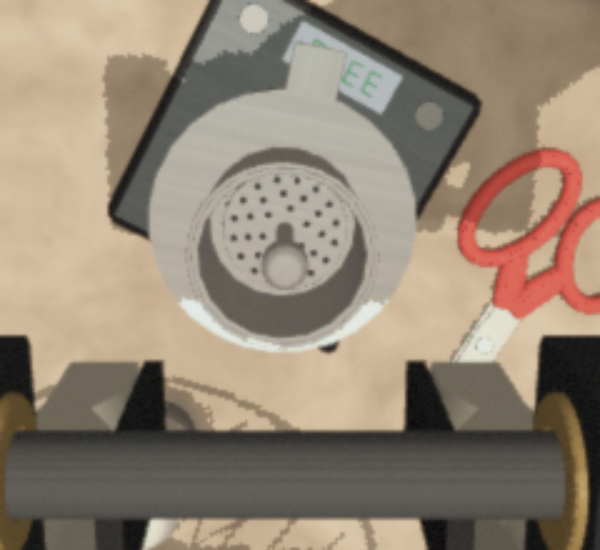

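The press stands on the chamber floor: its knob at (286,265) in the crop is within 1 mm of the expected upright position. Next is the lid, with a small finger opening.

Request:
{"api": "jog_arm", "payload": {"deltas": [[[-0.3, 0, -4, -0.5, 0], [-0.3, 0, -5.5, -1, 0], [-0.3, 0.5, -5.5, -1, 0], [-0.3, 1.5, -5.5, -1, 0], [-0.3, 2, -5.5, -1, 0], [-0.3, 2, -5.5, -1, 0], [-0.3, 2.3, -5, -1, 0], [-0.3, 2, -4.1, -1, 0]]]}}

```text
time_s: 32.35
tcp_pos: [0.5432, -0.1245, 0.1771]
eef_rot: [180.0, -0.1, -162.2]
contact_force: [-0.2, 1.5, -0.0]
gripper_width: 0.0308
gripper_force: 0.0
```

Request:
{"api": "jog_arm", "payload": {"deltas": [[[-0.3, 0, 0, 0, 0], [-0.3, 0, 0, 0, 0]]]}}

```text
time_s: 32.6
tcp_pos: [0.5426, -0.1224, 0.1775]
eef_rot: [180.0, -0.1, -162.2]
contact_force: [0.3, 0.4, 1.2]
gripper_width: 0.0304
gripper_force: 0.0
```

```bash
python3 - <<'E'
from h import *
i,im=snap("lid1"); hsv=cv2.cvtColor(im,cv2.COLOR_BGR2HSV)
u,v=proj(i,[.5429,-.1229,.006]);a=proj(i,[.5429,-.1229,.047]);print(u,v,a)
p=blob((hsv[...,1]<60)&(hsv[...,2]>60)|(hsv[...,2]<50),u,v,25); print("lid",circ(i,p,.006),cv2.boundingRect(p))
p=blob(hsv[...,2]<50,*a,5); print("knob",circ(i,p,.047),cv2.minEnclosingCircle(p))
E
```

```text
32.6 [ 0.5426 -0.1224  0.1775] [ 1.7997e+02 -1.3000e-01 -1.6225e+02]
272.91736018486546 187.4585360263821 (np.float64(272.92097853954897), np.float64(197.5011445756486))
lid (array([ 0.5551, -0.1216]), 'R', np.float64(0.0408), 'res', np.float64(0.004)) (239, 153, 69, 92)
knob (array([ 0.5417, -0.1234]), 'R', np.float64(0.0075), 'res', np.float64(0.0002)) ((272.78814697265625, 195.8728790283203), 9.300731658935547)
```

Request:
{"api": "jog_arm", "payload": {"deltas": [[[-0.3, 0, -0.05, -3, 0], [-0.3, 0, 0, -4, 0], [-0.3, 0, 0, -3, 0], [-0.3, 0, 0, -2, 0], [-0.3, 0, 0, -0.5, 0], [-0.3, 0, 0, 0, 0], [-0.3, 0, 0, 0, 0]]]}}

```text
time_s: 33.52
tcp_pos: [0.5441, -0.1224, 0.0548]
eef_rot: [-180.0, 0.1, -162.2]
contact_force: [0.5, 0.5, -0.0]
gripper_width: 0.0305
gripper_force: 0.0
```

Request:
{"api": "jog_arm", "payload": {"deltas": [[[-0.3, -0.1, 0, -0.8, 0], [-0.3, 0, 0, -0.6, 0], [-0.3, 0, 0, 0, 0]]]}}

```text
time_s: 33.9
tcp_pos: [0.5418, -0.1229, 0.039]
eef_rot: [180.0, -0.1, -162.2]
contact_force: [-0.2, -0.5, 0.2]
gripper_width: 0.0306
gripper_force: 0.0
```

Request:
{"api": "jog_arm", "payload": {"deltas": [[[-0.3, 0, 0, -0.4, 0], [-0.3, 0, 0, -0.2, 0], [-0.3, 0, 0, 0, 0]]]}}

```text
time_s: 34.28
tcp_pos: [0.5423, -0.1228, 0.0335]
eef_rot: [180.0, -0.0, -162.2]
contact_force: [0.7, 0.6, -0.5]
gripper_width: 0.0307
gripper_force: 0.0
```

Request:
{"api": "jog_arm", "payload": {"deltas": [[[-0.3, 0.05, 0, -0.25, 0], [-0.3, 0, 0, 0, 0], [-1, 0, 0, 0, 0], [-1, 0, 0, 0, 0], [-1, 0, 0, 0, 0], [-1, 0, 0, 0, 0]]], "force": 20}}

```text
time_s: 35.02
tcp_pos: [0.5429, -0.1228, 0.0312]
eef_rot: [-180.0, 0.0, -162.2]
contact_force: [0.0, -0.6, 0.1]
gripper_width: 0.0152
gripper_force: 20.0
```

Request:
{"api": "jog_arm", "payload": {"deltas": [[[-1, 0, 0, 1, 0], [-1, 0, 0, 3, 0], [-1, 0, 0, 4, 0], [-1, 0, 0, 5, 0], [-1, 0, 0, 4, 0], [-1, 0, 0, 2, 0], [-1, 0, 0, 0, 0], [-1, 0, 0, 0, 0]]]}}

```text
time_s: 36.02
tcp_pos: [0.5422, -0.1227, 0.2205]
eef_rot: [180.0, -0.0, -162.2]
contact_force: [-0.7, -0.3, -0.8]
gripper_width: 0.0153
gripper_force: 20.0
```

```bash
python3 - <<'E'
from h import *
i,im=snap("lid2"); hsv=cv2.cvtColor(im,cv2.COLOR_BGR2HSV); T=r.get_state()["tcp_pos"]
m=((hsv[...,1]<50)&(hsv[...,2]>90)).astype(np.uint8)*255
c=T-[0,0,.0312-.006]; u,v=proj(i,c); print(u,v)
m[234:]=0; n,l,st,_=cv2.connectedComponentsWithStats(m)
for s in st[1:]:
    if s[4]>150: print(s)
k=[j for j in range(1,n) if st[j][0]<u<st[j][0]+st[j][2] and st[j][4]>150]
p=cv2.convexHull(cv2.findContours((l==k[-1]).astype(np.uint8),0,cv2.CHAIN_APPROX_NONE)[0][0])[:,0];p=p[p[:,1]<230]
print(circ(i,p,c[2]),T.round(4))
E
```

```text
36.025 [ 0.5422 -0.1227  0.2205] [ 1.7996e+02 -5.0000e-02 -1.6221e+02]
273.9292186136425 240.6975592684483
[ 472    0   88   33 1506]
[   0   12   61   34 1292]
[  77  139   60   58 2700]
[ 216  184  116   50 4446]
[ 11 199  26  35 296]
[ 38 207  49  27 367]
[357 226  27   8 157]
(array([ 0.5424, -0.1229]), 'R', np.float64(0.0316), 'res', np.float64(0.0001)) [ 0.5421 -0.1227  0.2202]
```

Request:
{"api": "jog_arm", "payload": {"deltas": [[[-1, -1.5, 3, 0, 0], [-1, -2, 5, 0, 0], [-1, -2, 5.5, 0, 0], [-1, -2, 5.5, 0, 0], [-1, -1.5, 5.5, 0, 0], [-1, -1, 5.5, 0, 0], [-1, -0.2, 5, 0, 0], [-1, 0, 3.5, 0, 0]]]}}

```text
time_s: 37.08
tcp_pos: [0.44, 0.264, 0.2201]
eef_rot: [-179.9, -0.1, -162.1]
contact_force: [0.7, -0.1, -1.4]
gripper_width: 0.0153
gripper_force: 20.0
```

Request:
{"api": "jog_arm", "payload": {"deltas": [[[-1, 0, 2.1, 0, 0], [-1, 0, 0, 0, 0], [-1, 0, 0, 0, 0]]]}}

```text
time_s: 37.45
tcp_pos: [0.4407, 0.2823, 0.2207]
eef_rot: [-180.0, -0.1, -162.2]
contact_force: [-0.1, -0.9, -0.8]
gripper_width: 0.0153
gripper_force: 20.0
```

Request:
{"api": "jog_arm", "payload": {"deltas": [[[-1, 0, 0.05, -1.5, 0], [-1, 0, 0, -1.5, 0], [-1, 0, 0, -0.6, 0], [-1, 0, 0, 0, 0], [-1, 0, 0, 0, 0]]]}}

```text
time_s: 38.08
tcp_pos: [0.4411, 0.2839, 0.1855]
eef_rot: [180.0, 0.0, -162.2]
contact_force: [-0.6, 0.3, -0.9]
gripper_width: 0.0151
gripper_force: 20.0
```

Request:
{"api": "jog_arm", "payload": {"deltas": [[[-1, -0.08, -0.04, -0.6, 0], [-1, 0, 0, -0.4, 0], [-1, 0, 0, 0, 0], [-1, 0, 0, 0, 0]]]}}

```text
time_s: 38.58
tcp_pos: [0.4401, 0.2834, 0.1752]
eef_rot: [-180.0, 0.0, -162.2]
contact_force: [0.8, 0.0, -0.6]
gripper_width: 0.0152
gripper_force: 20.0
```

Request:
{"api": "jog_arm", "payload": {"deltas": [[[-1, 0, 0, -0.2, 0], [-1, 0, 0, -0.15, 0], [-1, 0, 0, 0, 0]]]}}

```text
time_s: 38.95
tcp_pos: [0.44, 0.2833, 0.1715]
eef_rot: [-180.0, -0.0, -162.2]
contact_force: [-0.9, 0.4, -0.5]
gripper_width: 0.0157
gripper_force: 20.0
```

Request:
{"api": "jog_arm", "payload": {"deltas": [[[-1, 0, 0, -0.1, 0], [-1, 0, 0, -0.1, 0], [-1, 0, 0, 0, 0]]]}}

```text
time_s: 39.33
tcp_pos: [0.4401, 0.2833, 0.1696]
eef_rot: [180.0, 0.0, -162.2]
contact_force: [0.1, 0.8, 0.5]
gripper_width: 0.0153
gripper_force: 20.0
```

Request:
{"api": "jog_arm", "payload": {"deltas": [[[-1, 0, 0, -0.05, 0], [-1, 0, 0, 0, 0]]]}}

```text
time_s: 39.58
tcp_pos: [0.4403, 0.2835, 0.1695]
eef_rot: [180.0, 0.0, -162.2]
contact_force: [0.9, -0.2, 2.1]
gripper_width: 0.0156
gripper_force: 20.0
```

Request:
{"api": "jog_arm", "payload": {"deltas": [[[-0.4, 0, 0, 0, 0], [-0.4, 0, 0, 0.05, 0], [-0.3, 0, 0, 0.5, 0], [-0.3, 0, 0, 2, 0], [-0.3, 0, 0, 4, 0], [-0.3, 0, 0, 4, 0], [-0.3, 0, 0, 0, 0], [-0.3, 0, 0, 0, 0]]]}}

```text
time_s: 40.58
tcp_pos: [0.4398, 0.2832, 0.2745]
eef_rot: [180.0, -0.0, -162.2]
contact_force: [-0.3, 0.5, -0.2]
gripper_width: 0.0307
gripper_force: 0.0
```

```bash
python3 - <<'E'
from h import *
i,im=snap("end1"); hsv=cv2.cvtColor(im,cv2.COLOR_BGR2HSV)
for n,z in(("lidtop",.1855),("lidflange",.145),("chflange",.096)):print(n,proj(i,[.4402,.2834,z]))
u,v=proj(i,[.4402,.2834,.1855])
p=blob(hsv[...,2]<50,u,v,5); print("knob",circ(i,p,.1855),cv2.minEnclosingCircle(p))
# lid flange edge: columns of edges on the flange row
u,v=map(int,proj(i,[.4402,.2834,.145])); e=cv2.Canny(im,40,100)
for dv in(-6,0,6): print(np.where(e[v+dv,u-80:u+80])[0]+u-80)
print("col",np.where(e[v-80:v+40,u])[0]+v-80)
top=r.capture("top"); a=cv2.imread("pics/top0.png"); b=cv2.resize(top,(800,600),interpolation=cv2.INTER_CUBIC); d=cv2.absdiff(a,b).max(2)
for n,(x,y) in dict(vit=(398,248),timer=(552,254),match=(477,369),salt=(237,243)).items(): print(n,d[y-18:y+18,x-18:x+18].mean())
E
```

```text
40.575 [0.4398 0.2832 0.2745] [ 1.7998e+02 -1.0000e-02 -1.6220e+02]
lidtop (np.float64(273.79218021030977), np.float64(210.93430193525955))
lidflange (np.float64(273.68660959558645), np.float64(197.84117714303625))
chflange (np.float64(273.5904928859707), np.float64(185.92054869055778))
knob (array([0.4386, 0.2826]), 'R', np.float64(0.0078), 'res', np.float64(0.0002)) ((273.5, 208.5), 11.068072319030762)
[219 220 221 223 234 236 247 250 262 263 264 283 284 297 300 310 312 323
 340 347]
[225 234 236 245 248 258 270 271 272 273 274 275 276 277 278 289 299 301
 311 313 322 341 351 352]
[226 227 234 236 245 247 256 263 284 290 291 300 302 310 312 319]
col [122 123 134 156 159 171 177 187 197 220 228 232 234]
vit 2.1141975308641974
timer 2.2415123456790123
match 2.2114197530864197
salt 4.021604938271605
```

```bash
python3 -c "
from plant import r
print(r.close_job())"
```

```text
the job is handed in; nothing more can be done
None
```

The drip filter is reassembled on the scale and handed in at about 40 s, after two missed grabs at the press; the cup, chamber, press and lid measured within about 3 mm of their targets, the bystanders look unmoved, and no verdict was returned.

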